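Dial open the blue oxide lockbox in the pottery studio

ROBOT

A 6-joint arm with a two-finger parallel gripper is mounted at the origin on the work surface. World frame = base frame: x ahead of the robot, y to its left, z up, the work surface at z = 0. Lengths are in m, angles in rad, forces in N, time in s.
With the tool pointing down it reaches from about 0.275 to 0.75 m from the base axis. Payload 10.2 kg.
Tool frame: the origin (TCP) lies between the finger pads; the fingertips stand 25 mm ahead of it and the grasp point (between the pads) lies 6 mm ahead of it; z points along the fingers, y is the line along which they close (so a half turn about z gives the same grasp; the last joint's range is limited). The gripper opens to 88 mm and grips with 3 to 60 N. Pads are 18 mm wide; open, the fingers measure 123 mm over their backs; the gripper's body (75 mm by 187 mm) begins 45 mm behind the grasp point.
Start: joints at [-1.465, 0.313, 1.498, -0, 1.331, -0.223], TCP at [0.17, -0.497, 0.226] pointing down, gripper open.
Joint ranges: [-2.94, 2.94], [-0.97, 2.17], [0.19, 2.56], [-1.23, 4.37], [0.02, 3.11], [-2.88, 2.88]. Speed limits (rad/s): [2.39, 2.39, 3.01, 3.14, 3.14, 3.14].

INTERFACE

Orientations are given as a rotation vector (axis times angle).
In Python, from cell import r gives the robot as it stands. The module is installed in compiled form; this text tells all that it offers.
- The arm moves only by the shell command python3 -m jog 'ROWS' [FORCE]. ROWS is JSON, a list of rows, each a list of 7 numbers: the turn, a rotation vector about the tool's x, y, z in units of 5 degrees (1.0 is 5 degrees), then the shift along the tool's x, y, z in m, then the opening, from -1 (shut) to 1 (fully open). In form: [[rx, ry, rz, x, y, z, jaw], ...]. A call has 1 to 20 rows; each row shifts and turns the commanded pose from where the row before left it, along the tool's axes as they then stand; what a row does not reach is not made up. A row lasts 1/10 s, in which the tool goes at most 50 mm and 8.59 degrees, less where a joint would pass 70% of its speed; a pose out of reach is approached as far as the arm can. A call is refused whole if a number of a shift passes 0.05 or a number of a turn 1, either way. A call with a gripper value outside its range is refused whole. The fingers move at their own pace and stop on an object; FORCE is the grip in N (left out, the last holds). Time passes only in rows, so rows that do not move let the fingers close. It gives the time, the measured TCP pose, the force, the opening and the grip force at its end, in the units of the state.
- r.get_state(): the state, without advancing time (a new reading comes with each control period).
- r.snapshot(name): name is "scene" or "top"; returns (picture, depth): 384x512x3 uint8, blue, green, red; 384x512 float32, m along the optical axis (not along the pixel's ray), 0 where there is no reading.
- r.camera_info(name): a dict with "fx", "fy", "cx", "cy" (pixels), "R" (3x3) and "t" (3): a world point X has camera coordinates R X + t. Camera axes: x right, y down, z forward; pixel columns grow to the right and rows downward; lengths in m; the calibration is good to about 2 mm. A picture is of the moment at which its call begins. camera_info takes no time and is no camera call.
- r.close_job(): hands the job in; it is judged then, once.
The state is a dict: "time_s": time; "qpos": joint angles; "joint_vel": joint speeds; "effort": joint torques, N m; "tcp_pos": TCP position; "eef_rot": TCP orientation; "contact_force": force on the tool from outside, world axes, zero at the start; "ft_torque": the same for the moment, N m; "finger_gap": finger opening in m; "gripper_force": force on a finger pad.
Only numpy, scipy, OpenCV 4.12 (cv2) and the standard library are available. Lean on these libraries where they do the work, as an engineer would, in place of code of your own. Each camera call takes 0.05 s, during which the arm holds its last target. There are 200 camera calls.

TASK

Dial the combination of the blue lockbox, where the costly glaze oxides are kept: turn its dial clockwise to the red mark and stop there for a moment, turn it back anticlockwise past the yellow mark to the blue mark and stop again, then turn it clockwise to the yellow mark, leave it there and let go. Do not run far past the red or the blue mark, leave the dial of the green lockbox alone, and do not knock the small white vase that stands between the two boxes.

Things in the scene. Friction and masses are not known exactly. Their poses are not given: they have to be found in the camera images.
- blue_dial (a joint): Angle (rad) of the black dial on top of the blue lockbox (140 x 140 x 80 mm, screwed down); vertical axis, grows clockwise seen from above. Pointer on the red mark at 0.75, yellow 0.10, blue -0.60 (coloured bars 45 mm from the axis); 0 is towards the box's rear (hinge) edge. Starts between -0.5 and 0.5, stays where left, light friction (about 0.06 N m), no stops nearby.
- blue_grip (a point): Where to grip the blue lockbox's dial: on its axis, 117 mm above the table. The dial is a black disc 64 mm across carrying a grip bar 56 mm long, 14 mm thick, rising 36 mm above the disc; this point is 25 mm above the disc, 11 mm below the bar's top. Its axes turn with the dial: x along the bar to the pointer end (half of the bar with white top), y across the 14 mm, z up.
- green_pointer (a point): Tip of the pointer on the dial of the green lockbox, to be left alone. That box is screwed down too and the same as the blue one in all but colour. The point lies on top of the bar, 28 mm from the dial's axis, 128 mm above the table; its x axis points outward along the bar.
- moon_vase: Small unglazed white round vase, 80 mm across and 70 mm high, standing loose on the table between the two boxes, to be left alone. Origin at the centre of its foot, z up.

How it is judged:
By the outcome, as a careful person would: the job done as asked, in the order asked, and still so for the second after the job is handed in, with the robot touching nothing.
It also fails if it takes over 42 s, if anything falls off the work surface, if the arm or the gripper's body presses on something with over 40 N, if the wrist force passes 120 N, or if a joint passes its speed limit or range.

## Working session

There is one attempt and no reset: what is moved stays moved. The work goes in short steps, Python scripts to look and compute and a shell command to move; the robot and the scene stay as the last step left them, time stands still between calls to the robot, and variables do not carry over. Pictures are saved under pics/ and viewed, at most 10 in all, crops included, and the job is handed in when it is done.

```bash
mkdir -p pics
python3 - <<'E'
from cell import r
import cv2,numpy as np
for n in ("scene","top"):
    im,d=r.snapshot(n); cv2.imwrite(f"pics/{n}0.png",im); np.save(f"{n}0.npy",d)
    c=r.camera_info(n); print(n,c["fx"],c["cx"],c["cy"],(-np.array(c["R"]).T@np.array(c["t"])).round(3),np.array(c["R"]).round(3).tolist())
s=r.get_state(); print(s)
E
```

```text
scene 493.3095870540552 254.57549161500535 187.0282302662402 [ 1.128 -0.199  0.839] [[0.306, 0.952, 0.016], [0.71, -0.217, -0.67], [-0.634, 0.217, -0.742]]
top 440.09345102325295 249.33971384645153 194.11006353739083 [0.344 0.01  0.915] [[0.045, -0.999, 0.002], [-0.973, -0.045, -0.228], [0.228, 0.008, -0.974]]
{'time_s': 0.1, 'qpos': array([-1.46542001e+00,  3.13350039e-01,  1.49832016e+00, -8.23374777e-06,
        1.33100549e+00, -2.23419031e-01]), 'joint_vel': array([-4.94802994e-05, -1.67140286e-03, -6.34949829e-04, -1.49074534e-03,
       -1.08006618e-03,  4.16918600e-05]), 'effort': array([ 3.51865594e-03, -4.02809286e+01, -2.52639592e+01,  6.96599227e-02,
        3.42777302e-02, -6.35364563e-05]), 'tcp_pos': array([ 0.16947705, -0.4966568 ,  0.22515624]), 'eef_rot': array([-3.09816736e+00, -5.13973278e-01, -8.77806346e-05]), 'contact_force': array([0.15474241, 0.60572   , 0.43056697]), 'ft_torque': array([-0.01616547, -0.03477291, -0.00720893]), 'gripper_force': 0.0, 'finger_gap': 0.08791739252517919}
```

View pics/scene0.png

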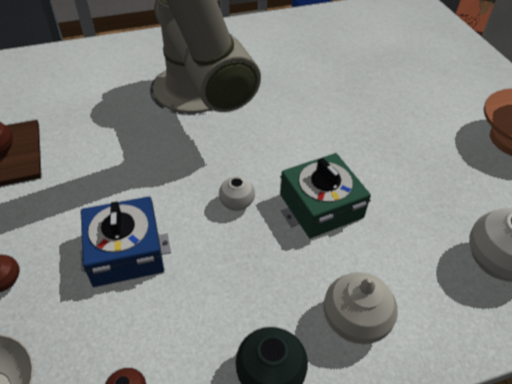

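View pics/top0.png

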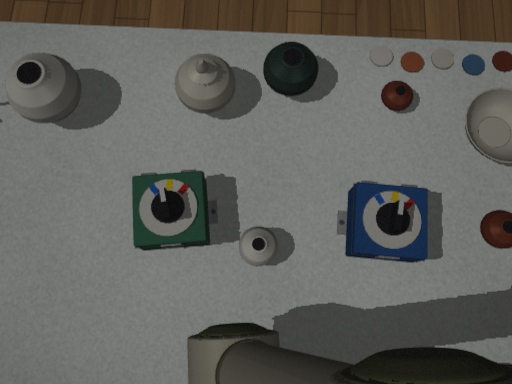

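The blue box is at top (390,222), with its hinge edge away from the robot and the dial centre near (395,219). The white pointer sits near (401,208), between yellow and red. The vase is at (258,246) and the green box at (170,208). Next I'll measure the marks, box and pointer.

```bash
cat > h.py <<'E'
from cell import r
import cv2,numpy as np
def ray(n,u,v,z):
    c=r.camera_info(n);R=np.array(c["R"]);t=np.array(c["t"]);o=-R.T@t
    d=R.T@np.array([(u-c["cx"])/c["fx"],(v-c["cy"])/c["fy"],1]); return o+d*(z-o[2])/d[2]
def blobs(m,n,z,amin=6):
    k,_,st,ce=cv2.connectedComponentsWithStats(m.astype(np.uint8))
    return [(st[i,4],ce[i].round(1).tolist(),ray(n,*ce[i],z).round(4)) for i in range(1,k) if st[i,4]>=amin]
E
python3 - <<'E'
from h import *
boxes={"top":(340,435,175,268),"scene":(75,168,190,290)}
for n,(a,b,c,d) in boxes.items():
    im=cv2.imread(f"pics/{n}0.png"); D=np.load(f"{n}0.npy")
    M=np.zeros(im.shape[:2],bool); M[c:d,a:b]=1
    h,s,v=[x.astype(int) for x in cv2.split(cv2.cvtColor(im,cv2.COLOR_BGR2HSV))]
    z=.082
    print(n,"red",blobs(M&((h<8)|(h>172))&(s>130)&(v>70),n,z))
    print("yel",blobs(M&(abs(h-25)<8)&(s>120)&(v>90),n,z))
    print("blu",blobs(M&(abs(h-110)<14)&(s>110)&(v>60),n,z))
    # ring: pale dial face
    P=np.zeros(M.shape,bool);P[c:d,a:b]=1
    w=(P&(s<60)&(v>110)).astype(np.uint8)
    cs,_=cv2.findContours(w,cv2.RETR_EXTERNAL,cv2.CHAIN_APPROX_NONE)
    for q in cs:
        if len(q)>15: print("white",len(q),cv2.boundingRect(q),cv2.fitEllipse(cv2.convexHull(q)))
    cv2.imwrite(f"pics/{n}crop.png",cv2.resize(im[c:d,a:b],None,fx=6,fy=6,interpolation=cv2.INTER_CUBIC))
a=cv2.imread("pics/topcrop.png");b=cv2.imread("pics/scenecrop.png");
o=np.zeros((600,1200,3),np.uint8);o[:a.shape[0],:a.shape[1]]=a[:600];o[:b.shape[0],600:600+b.shape[1]]=b[:600]
cv2.imwrite("pics/both.png",cv2.resize(o,(800,400)))
# vase
E
```

```text
top red [(np.int32(20), [409.8, 201.0], array([ 0.5389, -0.2949,  0.082 ]))]
yel [(np.int32(58), [394.8, 196.2], array([ 0.5472, -0.2662,  0.082 ]))]
blu [(np.int32(2390), [389.0, 221.2], array([ 0.4974, -0.2535,  0.082 ]))]
white 248 (340, 235, 95, 33) ((370.1353454589844, 255.00735473632812), (35.76044845581055, 131.43959045410156), 98.18464660644531)
white 206 (364, 198, 56, 50) ((391.46484375, 219.66712951660156), (53.43283462524414, 57.91158676147461), 123.66383361816406)
white 49 (398, 193, 11, 21) ((399.3477783203125, 202.74673461914062), (18.526098251342773, 21.918834686279297), 121.94002532958984)
white 33 (381, 192, 11, 11) ((387.348876953125, 196.25753784179688), (10.878772735595703, 13.110641479492188), 117.8890609741211)
white 259 (340, 175, 95, 36) ((368.62127685546875, 189.45518493652344), (38.00630187988281, 143.01571655273438), 83.46395111083984)
scene red [(np.int32(42), [102.2, 243.4], array([ 0.532 , -0.2927,  0.082 ]))]
yel [(np.int32(48), [117.4, 245.4], array([ 0.5449, -0.2665,  0.082 ]))]
blu [(np.int32(1765), [119.2, 235.0], array([ 0.5219, -0.2602,  0.082 ])), (np.int32(46), [133.4, 239.0], array([ 0.5391, -0.236 ,  0.082 ]))]
white 133 (129, 253, 39, 37) ((170.62738037109375, 243.29812622070312), (7.300353527069092, 20.845184326171875), 0.0)
white 32 (102, 241, 13, 10) ((112.51786804199219, 245.5355987548828), (8.88622760772705, 21.117271423339844), 78.16339874267578)
white 28 (111, 212, 5, 12) ((113.0, 217.5), (7.1656293869018555, 12.1732759475708), 7.972697734832764)
white 84 (88, 207, 22, 39) ((99.61263275146484, 225.76687622070312), (19.193567276000977, 38.43622970581055), 23.703365325927734)
white 141 (120, 204, 28, 46) ((124.44134521484375, 226.67019653320312), (41.95341110229492, 47.752479553222656), 52.17862319946289)
white 358 (75, 190, 93, 63) ((144.13426208496094, 221.25140380859375), (64.20884704589844, 156.17860412597656), 87.9595718383789)
```

View pics/both.png

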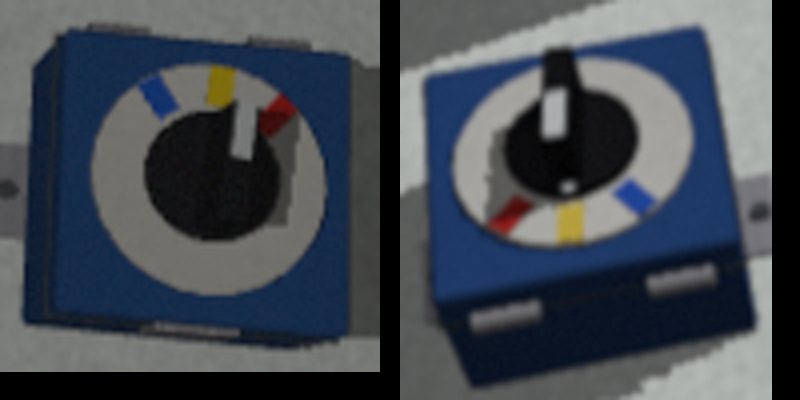

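The crop shows the three marks clearly. The white half of the bar runs at roughly yellow, centred at top (401,207) and scene (113.5,218). Next I'll fit the axis from the marks and the pointer angle from the bar top.

Run:
```python
from h import *
from scipy.optimize import least_squares
ang={"r":.75,"y":.10,"b":-.60}
im={n:cv2.imread(f"pics/{n}0.png") for n in("top","scene")}
def fit(P):
    f=lambda p:np.concatenate([np.array(q)-p[:2]-.045*np.array([np.cos(p[2]-ang[k]),np.sin(p[2]-ang[k])]) for k,q in P])
    s=least_squares(f,[.5,-.26,0]); return s.x.round(4),(s.fun*1e3).round(1)
T={"r":(270/4+340,117/4+175),"y":(221.5/4+340,87/4+175),"b":(159/4+340,96.5/4+175)}
S={"r":(102.2,243.4),"y":(117.4,245.4),"b":(133.4,239.0)}
for n,Q in(("top",T),("scene",S)):
    print(n,[ray(n,*Q[k],.081)[:2].round(4) for k in Q],*fit([(k,ray(n,*Q[k],.081)[:2]) for k in Q]))
x,_=fit([(k,ray(n,*Q[k],.081)[:2]) for n,Q in(("top",T),("scene",S)) for k in Q]); print("joint",x)
w,_=(cv2.inRange(cv2.cvtColor(im["top"],cv2.COLOR_BGR2HSV),(0,0,130),(180,60,255)),0)
# white strip ends in crops, z=.128 : (outer, inner)
for n,e in(("top",[(246.5/4+340,101/4+175),(242/4+340,157/4+175)]),("scene",[(554.5/4-100+75,138/4+190),(554/4-100+75,90/4+190)])):
    o,i=[ray(n,*p,.128)[:2] for p in e]; d=o-i
    print(n,"outer",o.round(4),"inner",i.round(4),"len",np.hypot(*d).round(4),"ang",(x[2]-np.arctan2(d[1],d[0])).round(3), "by axis",x[2]-np.arctan2(*(o-x[:2])[::-1]))
# ring ellipse centre, top
print("ring",ray("top",(208/4+340),(180/4+175),.081).round(4), ray("scene",(573-400)/4+75,152/4+190,.081).round(4))
# vase & green box
for n,u,v in(("top",258,243),("scene",236,184)): print("vase rim",ray(n,u,v,.07).round(3))
```

```text
top [array([ 0.5326, -0.2906]), array([ 0.5464, -0.2675]), array([ 0.5403, -0.2371])] [ 0.5018 -0.259  -0.0726] [ 0.1  1.4  0.3 -0.8 -0.4 -0.7]
scene [array([ 0.5313, -0.2929]), array([ 0.5442, -0.2665]), array([ 0.5383, -0.236 ])] [ 0.4998 -0.2601 -0.0467] [-0.  -0.6 -0.2  0.2  0.2  0.5]
joint [ 0.5008 -0.2596 -0.0593]
top outer [ 0.5289 -0.2632] inner [ 0.5027 -0.2602] len 0.0264 ang 0.051 by axis 0.0663923331225455
scene outer [ 0.532  -0.2629] inner [ 0.5038 -0.2596] len 0.0284 ang 0.056 by axis 0.04474722344236338
ring [ 0.5002 -0.2597  0.081 ] [ 0.5038 -0.2597  0.081 ]
vase rim [ 0.446 -0.005  0.07 ]
vase rim [ 0.45  -0.009  0.07 ]
```

```bash
python3 -m jog '[[0,0,0,0.0325,-0.00975,0,1],[0,0,0,0.0325,-0.00975,0,1],[0,0,0,0.0325,-0.00975,0,1],[0,0,0,0.0325,-0.00975,0,1],[0,0,0,0.0325,-0.00975,0,1],[0,0,0,0.0325,-0.00975,0,1],[0,0,0,0.0325,-0.00975,0,1],[0,0,0,0.0325,-0.00975,0,1],[0,0,0,0.0325,-0.00975,0,1],[0,0,0,0.0325,-0.00975,0,1],[0,0,0,0.0325,-0.00975,0,1],[0,0,0,0.0325,-0.00975,0,1],[0,0,0.845,0,0,0,1],[0,0,0.845,0,0,0,1],[0,0,0.845,0,0,0,1],[0,0,0.845,0,0,0,1],[0,0,0.845,0,0,0,1],[0,0,0.845,0,0,0,1],[0,0,0,0,0,0,1],[0,0,0,0,0,0,1]]' 8
cat >> h.py <<'E'
from scipy.spatial.transform import Rotation as Ro
def go(target,ang):
    s=r.get_state();R=Ro.from_rotvec(s["eef_rot"]).as_matrix()
    a=np.arctan2(R[1,0],R[0,0]); d=np.array(target)-s["tcp_pos"]
    print("t",s["time_s"],"tcp",s["tcp_pos"].round(4),"x-ang",a.round(4),"tilt z",R[:,2].round(4),"gap",s["finger_gap"].round(4))
    print("shift tool",(R.T@d).round(4),"turn units",((a-ang)/np.radians(5)).round(2))
E
python3 -c "
from h import *
go([.501,-.260,.123],-.113)
im,d=r.snapshot('scene');cv2.imwrite('pics/s1.png',im[130:330,30:230].repeat(3,0).repeat(3,1))"
```

```text
time_s: 2.1
tcp_pos: [0.5008, -0.2602, 0.2254]
eef_rot: [-3.136, 0.175, 0.001]
contact_force: [-0.3, -0.2, -0.2]
finger_gap: 0.0882
gripper_force: 0.0Traceback (most recent call last):
  File "<string>", line 3, in <module>
    go([.501,-.260,.123],-.113)
    ~~^^^^^^^^^^^^^^^^^^^^^^^^^
  File "h.py", line 13, in go
    print("t",s["time_s"],"tcp",s["tcp_pos"].round(4),"x-ang",a.round(4),"tilt z",R[:,2].round(4),"gap",s["finger_gap"].round(4))
                                                                                                        ^^^^^^^^^^^^^^^^^^^^^
AttributeError: 'float' object has no attribute 'round'
```

```bash
sed -i 's/s\["finger_gap"\].round(4)/s["finger_gap"]/' h.py
python3 -m jog '[[0,0,0,0,0,0.0142,1],[0,0,0,0,0,0.0142,1],[0,0,0,0,0,0.0142,1],[0,0,0,0,0,0.012,1],[0,0,0,0,0,0.012,1],[0,0,0,0,0,0.012,1],[0,0,0,0,0,0.012,1],[0,0,0,0,0,0.012,1],[0,0,0,0,0,0,1]]' 8
python3 -c "
from h import *
go([.501,-.260,.123],-.113)
im,d=r.snapshot('scene');cv2.imwrite('pics/s1.png',im[130:330,30:230].repeat(3,0).repeat(3,1))"
```

```text
time_s: 3.0
tcp_pos: [0.5002, -0.2598, 0.1212]
eef_rot: [-3.135, 0.178, 0.004]
contact_force: [-0.8, -0.8, -0.5]
finger_gap: 0.0883
gripper_force: 0.0
t 3.0 tcp [ 0.5002 -0.2598  0.1212] x-ang -0.1136 tilt z [-0.0023  0.0018 -1.    ] gap 0.08827300964721105
shift tool [ 0.0008  0.0001 -0.0018] turn units -0.01
```

View pics/s1.png

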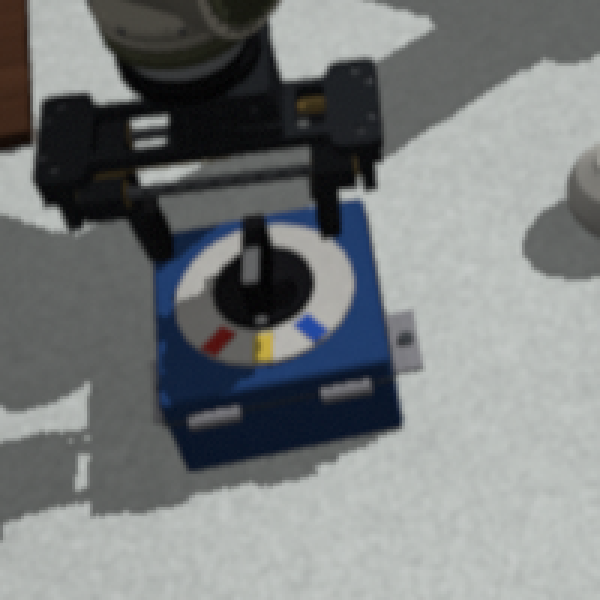

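The fingers straddle the bar in the scene crop: tips at about (165,255) and (330,235), bar at (255,250). Closing now.

```bash
python3 -m jog '[[0,0,0,0,0,-0.001,-1],[0,0,0,0,0,0,-1],[0,0,0,0,0,0,-1],[0,0,0,0,0,0,-1],[0,0,0,0,0,0,-1],[0,0,0,0,0,0,-1],[0,0,0,0,0,0,-1],[0,0,0,0,0,0,-1],[0,0,0,0,0,0,-1],[0,0,0,0,0,0,-1]]' 12
python3 -c "
from h import *
go([.501,-.260,.123],-.055-.75)
s=r.get_state();print(s['ft_torque'],s['contact_force'])"
```

```text
time_s: 4.05
tcp_pos: [0.5008, -0.2602, 0.124]
eef_rot: [3.137, -0.178, 0.0]
contact_force: [1.1, -0.6, -0.4]
finger_gap: 0.0101
gripper_force: 0.0
t 4.05 tcp [ 0.5008 -0.2602  0.124 ] x-ang -0.1136 tilt z [ 0. -0. -1.] gap 0.010064211195563107
shift tool [ 0.0001 -0.0002  0.001 ] turn units 7.92
[ 0.05035297 -0.00951772 -0.03360924] [ 1.09564271 -0.55149268 -0.38123327]
```

```bash
python3 -m jog '[[0,0,0,0,0,0,-1],[0,0,0,0,0,0,-1]]'
python3 -c "
from h import *
im,d=r.snapshot('scene');a=im[160:270,60:180];
im,d=r.snapshot('top');b=im[165:275,330:450]
cv2.imwrite('pics/s2.png',cv2.resize(np.hstack([a,b]),(800,367),interpolation=cv2.INTER_CUBIC))"
```

```text
time_s: 4.25
tcp_pos: [0.5008, -0.2602, 0.124]
eef_rot: [-3.136, 0.178, -0.0]
contact_force: [0.1, -0.3, -0.4]
finger_gap: 0.0007
gripper_force: 0.0
```

View pics/s2.png

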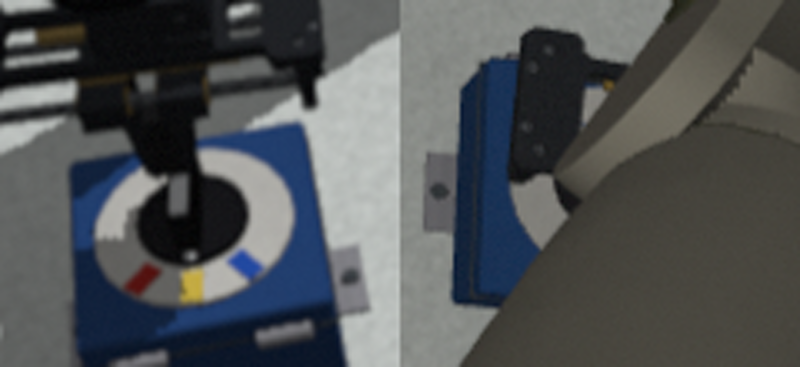

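The fingers shut completely without the bar between them, so I'll check the measured finger position against the camera.

```bash
python3 -c "
from h import *
s=r.get_state();p=s['tcp_pos'];print(p,s['qpos'].round(3))
c=r.camera_info('scene');R=np.array(c['R']);t=np.array(c['t'])
im,d=r.snapshot('scene')
for z in(.099,.128,.164):
    q=R@np.array([p[0],p[1],z])+t;print(z,(c['fx']*q[0]/q[2]+c['cx']).round(1),(c['fy']*q[1]/q[2]+c['cy']).round(1))
W=lambda u,v:(R.T@(np.array([(u-c['cx'])/c['fx'],(v-c['cy'])/c['fy'],1])*d[v,u]-t)).round(3)
for v in range(184,246,3): print(v,[W(u,v).tolist() for u in(106,110,113,116)])
"
```

```text
[ 0.50084446 -0.26022244  0.12402219] [-0.687  0.494  1.511  0.     1.136  0.998]
0.099 116.0 221.1
0.128 113.0 211.4
0.164 109.0 198.7
184 [[0.522, -0.256, 0.224], [0.523, -0.249, 0.223], [0.524, -0.245, 0.223], [0.527, -0.24, 0.224]]
187 [[0.529, -0.257, 0.224], [0.53, -0.25, 0.223], [0.531, -0.246, 0.222], [0.533, -0.241, 0.223]]
190 [[0.527, -0.258, 0.215], [0.536, -0.251, 0.222], [0.536, -0.246, 0.221], [0.538, -0.242, 0.221]]
193 [[0.501, -0.262, 0.18], [0.537, -0.252, 0.216], [0.536, -0.248, 0.213], [0.539, -0.243, 0.215]]
196 [[0.508, -0.263, 0.18], [0.535, -0.254, 0.206], [0.535, -0.249, 0.205], [0.536, -0.245, 0.205]]
199 [[0.508, -0.265, 0.173], [0.51, -0.258, 0.173], [0.512, -0.253, 0.173], [0.513, -0.248, 0.172]]
202 [[0.51, -0.266, 0.167], [0.51, -0.259, 0.165], [0.511, -0.254, 0.164], [0.513, -0.249, 0.165]]
205 [[0.507, -0.268, 0.156], [0.509, -0.261, 0.155], [1.128, -0.199, 0.839], [0.513, -0.251, 0.157]]
208 [[0.51, -0.269, 0.151], [0.508, -0.263, 0.147], [0.512, -0.257, 0.149], [0.513, -0.252, 0.148]]
211 [[0.509, -0.271, 0.143], [0.512, -0.264, 0.143], [0.51, -0.2
[... 427 characters left out ...]
0.128]]
226 [[0.5, -0.28, 0.09], [0.529, -0.27, 0.123], [0.53, -0.265, 0.122], [0.53, -0.26, 0.12]]
229 [[0.507, -0.281, 0.09], [0.508, -0.274, 0.089], [0.53, -0.267, 0.114], [0.53, -0.261, 0.111]]
232 [[0.514, -0.282, 0.09], [0.514, -0.275, 0.088], [0.528, -0.268, 0.103], [0.529, -0.263, 0.101]]
235 [[0.523, -0.283, 0.092], [0.523, -0.276, 0.089], [0.529, -0.27, 0.095], [0.528, -0.265, 0.092]]
238 [[0.522, -0.285, 0.083], [0.529, -0.277, 0.088], [0.531, -0.271, 0.089], [0.532, -0.266, 0.088]]
241 [[0.529, -0.285, 0.082], [0.532, -0.278, 0.083], [0.532, -0.273, 0.082], [0.535, -0.267, 0.083]]
244 [[0.536, -0.286, 0.083], [0.537, -0.279, 0.081], [0.538, -0.274, 0.081], [0.542, -0.268, 0.083]]
```

In depth, the fingertips are at (0.501,-0.260), where they should be. But their height is about 0.136 instead of the 0.099 the state implies, so the reported z reads about 37 mm low. The fingers closed just above the bar (top 0.128) and moved nothing. I'll open, go down in two stages, and check tip height by depth after the first.

```bash
python3 -m jog '[[0,0,0,0,0,0,1],[0,0,0,0,0,0,1],[0,0,0,0,0,0,1],[0,0,0,0,0,0,1],[0,0,0,0,0,0,1],[0,0,0,0,0,0,1],[0,0,0,0,0,0,1],[0,0,0,0,0,0.005,1],[0,0,0,0,0,0.005,1],[0,0,0,0,0,0.005,1],[0,0,0,0,0,0.005,1],[0,0,0,0,0,0.005,1],[0,0,0,0,0,0,1]]' 12
python3 -c "
from h import *
s=r.get_state();p=s['tcp_pos'];print(p,s['contact_force'])
im,d=r.snapshot('scene');cv2.imwrite('pics/s3.png',im[150:270,50:200].repeat(4,0).repeat(4,1))
c=r.camera_info('scene');R=np.array(c['R']);t=np.array(c['t'])
v,u=np.mgrid[150:270,50:200];D=d[150:270,50:200]
P=(np.stack([(u-c['cx'])/c['fx']*D,(v-c['cy'])/c['fy']*D,D],-1)-t)@R
o=p[:2];a=-.113;e=np.array([np.cos(a),np.sin(a)]);f=np.array([e[1],-e[0]])
X=(P[...,:2]-o)@e;Y=(P[...,:2]-o)@f;Z=P[...,2]
for s_ in(-1,1):
    m=(Y*s_>.035)&(Y*s_<.075)&(abs(X)<.013)&(Z>.088)&(Z<.16)
    print(s_,m.sum(),'z',np.percentile(Z[m],[0,3,10,50]).round(4),'Y',np.percentile(Y[m],[2,98]).round(3),'X',np.percentile(X[m],[2,98]).round(3))
"
```

```text
time_s: 5.7
tcp_pos: [0.5005, -0.26, 0.0982]
eef_rot: [-3.136, 0.178, 0.002]
contact_force: [-0.4, -0.0, -0.2]
finger_gap: 0.088
gripper_force: 0.0
[ 0.50053317 -0.26000051  0.0981691 ] [-0.37535139 -0.005131   -0.24979911]
-1 128 z [0.1091 0.1125 0.116  0.1345] Y [-0.058 -0.043] X [0.004 0.012]
1 214 z [0.1091 0.1106 0.1157 0.1353] Y [0.045 0.06 ] X [-0.008  0.012]
```

View pics/s3.png

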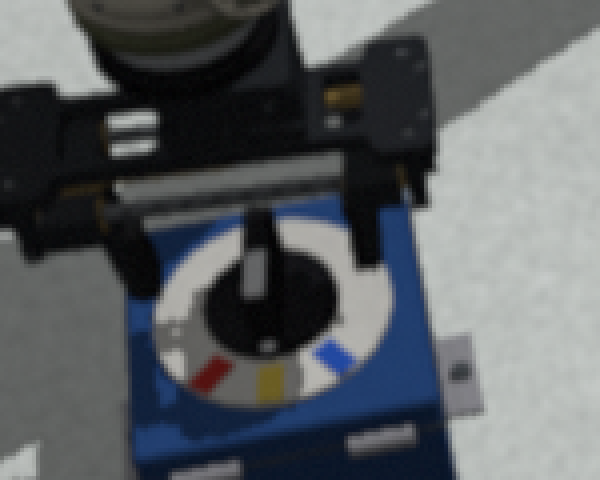

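The tips are now at about 0.1095 by depth, consistent with the 37 mm offset. They sit astride the bar, with fingers at (150,280) and (365,250) in the crop. Going 10 mm lower, then gripping.

```bash
python3 -m jog '[[0,0,0,0,0,0.004,1],[0,0,0,0,0,0.004,1],[0,0,0,0,0,0.002,1],[0,0,0,0,0,0,-1],[0,0,0,0,0,0,-1],[0,0,0,0,0,0,-1],[0,0,0,0,0,0,-1],[0,0,0,0,0,0,-1],[0,0,0,0,0,0,-1],[0,0,0,0,0,0,-1],[0,0,0,0,0,0,-1],[0,0,0,0,0,0,-1],[0,0,0,0,0,0,-1],[0,0,0,0,0,0,-1],[0,0,0,0,0,0,-1]]' 15
python3 -c "
from h import *
go([.501,-.260,.087],-.055-.75)
s=r.get_state();print(s['ft_torque'],s['contact_force'])"
```

```text
time_s: 7.25
tcp_pos: [0.5007, -0.2588, 0.089]
eef_rot: [-3.134, 0.178, 0.001]
contact_force: [0.1, 6.2, 2.9]
finger_gap: 0.0137
gripper_force: 15.0
t 7.25 tcp [ 0.5007 -0.2588  0.089 ] x-ang -0.1135 tilt z [-8.0e-04  2.7e-03 -1.0e+00] gap 0.013729130881098402
shift tool [0.0004 0.0012 0.002 ] turn units 7.92
[ 1.10636796  0.1294503  -0.01937064] [0.08145431 6.16111642 2.8862982 ]
```

```bash
python3 -m jog '[[0,0,0,0,-0.0012,0,-1],[0,0,0.5,0,0,0,-1],[0,0,0.9,0,0,0,-1],[0,0,0.9,0,0,0,-1],[0,0,0.9,0,0,0,-1],[0,0,0.9,0,0,0,-1],[0,0,0.9,0,0,0,-1],[0,0,0.9,0,0,0,-1],[0,0,0.9,0,0,0,-1],[0,0,0.6,0,0,0,-1],[0,0,0.3,0,0,0,-1],[0,0,0.2,0,0,0,-1],[0,0,0,0,0,0,-1],[0,0,0,0,0,0,-1],[0,0,0,0,0,0,-1],[0,0,0,0,0,0,-1]]' 15
python3 -c "
from h import *
go([.501,-.260,.087],-.055-.75)
s=r.get_state();print(s['ft_torque'],s['contact_force'])
im,d=r.snapshot('scene');cv2.imwrite('pics/s4.png',cv2.resize(im[190:265,75:175],(800,600),interpolation=cv2.INTER_CUBIC))"
```

```text
time_s: 8.85
tcp_pos: [0.5011, -0.258, 0.089]
eef_rot: [-2.89, 1.227, 0.001]
contact_force: [0.4, 6.4, 1.9]
finger_gap: 0.0139
gripper_force: 15.0
t 8.85 tcp [ 0.5011 -0.258   0.089 ] x-ang -0.8029 tilt z [ 0.      0.0018 -1.    ] gap 0.013859297747842971
shift tool [0.0014 0.0015 0.002 ] turn units 0.02
[ 1.08462068 -0.16470244  0.00405173] [0.35847662 6.4441381  1.93860695]
```

View pics/s4.png

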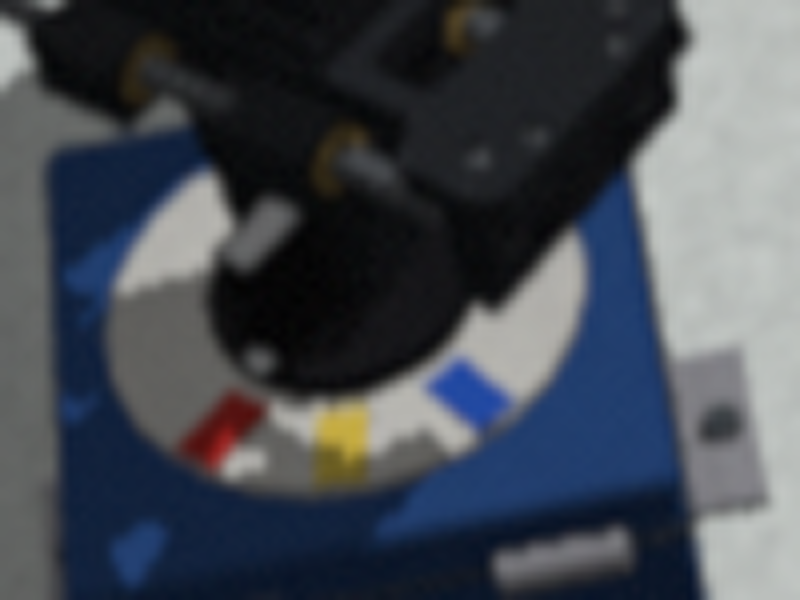

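The dial turned with the gripper. The small white index dot on the disc is at crop (258,358), beside the red bar at (225,430). Checking its angle.

```bash
cat >> h.py <<'E'
def dot(u,v,z=.0925,ax=(.4998,-.2601),y0=-.0467):
    p=ray("scene",u,v,z)[:2]-ax; return np.hypot(*p).round(4),(y0-np.arctan2(p[1],p[0])).round(3)
E
python3 -c "
from h import *
print('start',dot(117,236.5),'now',dot(75+258/8-.4,190+358/8-.4))
print('bars',[dot(*q,z=.081) for q in((102.2,243.4),(117.4,245.4),(133.4,239.0))])
im,d=r.snapshot('scene');g=cv2.cvtColor(im,cv2.COLOR_BGR2GRAY)[229:240,101:115];print(g)
im=cv2.imread('pics/scene0.png');print(cv2.cvtColor(im,cv2.COLOR_BGR2GRAY)[231:242,110:124])
"
```

```text
start (np.float64(0.0329), np.float64(0.059)) now (np.float64(0.0304), np.float64(0.708))
bars [(np.float64(0.0454), np.float64(0.759)), (np.float64(0.0448), np.float64(0.097)), (np.float64(0.0454), np.float64(-0.607))]
[[45 17 11  8  5  7  6  5  5  6  7  6  6  5]
 [50 20 12  9  8  8  6  9  4  6  8  7  6  7]
 [60 27 12 12  8  7  8  6  6  9  3  5 10  8]
 [76 41 15 10  9 14 17 10  6  7  6  4  9  9]
 [89 59 29 17 26 43 45 34 17  8  7 10 11 11]
 [96 79 52 30 44 71 78 67 38 13  8 11 15 14]
 [97 93 77 50 51 77 88 75 43 16 12 16 18 16]
 [97 97 91 75 57 61 69 51 25 13 11 19 19 20]
 [99 97 96 89 75 62 50 32 17  9 12 17 15 17]
 [99 94 85 81 83 80 71 56 42 35 26 17 16 20]
 [95 82 63 58 68 77 82 84 85 74 59 48 50 64]]
[[ 12  10   8   6   5   2   4   7   7   8  13  19  20  18]
 [ 12   9   5   7   3   5   3   6   6   8  14  18  19  19]
 [ 11  12   6   6   6   6   4   3   4   6  12  17  20  18]
 [ 11  10   8   8   6  13  22  27  23  14  14  18  19  17]
 [ 12   8  11   7  17  43  70  78  61  31  18  20  17  14]
 [ 10   7   9   8  26  71 116 121  90  43  18  13   8  14]
 [ 10   6   8   7  25  71 112 116  80  35  11  17  33  57]
 [ 30  23  17  13  20  40  60  58  42  29  35  60  86 118]
 [ 65  56  50  43  39  40  44  56  64  73  89 119 137 156]
 [ 87  90  87  78  80  82  91 113 122 127 135 153 164 167]
 [108 128 129 114 123 128 132 148 154 155 154 159 165 167]]
```

```bash
python3 -c "
from h import *
T=[ray('top',340+x/4-.4,175+y/4-.4,.08)[:2] for x,y in((66,38),(350,57),(348,335),(50,312))]
S=[ray('scene',75+(x-400)/4-.4,190+y/4-.4,.08)[:2] for x,y in((425,78),(703,28),(741,243),(438,298))]
for P in(T,S):
    P=np.array(P);print(P.round(3).tolist(),P.mean(0).round(4))
    for i in range(4):
        d=P[(i+1)%4]-P[i];a=np.arctan2(d[1],d[0]);print(np.hypot(*d).round(3),((a+np.pi/4)%(np.pi/2)-np.pi/4).round(3))
a=ray('scene',116.6,236.4,.0925)[:2];b=ray('scene',106.9,234.5,.0925)[:2];d=b-a
print('dot chord',np.hypot(*d),'mid dir',np.arctan2(d[1],d[0])+np.pi/2, 'expect len',2*.03*np.sin(.3447))
m=(a+b)/2
"
```

```text
[[0.569, -0.192], [0.565, -0.33], [0.43, -0.323], [0.434, -0.183]] [ 0.4996 -0.257 ]
0.139 -0.023
0.136 -0.053
0.14 -0.031
0.135 -0.066
[[0.434, -0.324], [0.442, -0.187], [0.578, -0.193], [0.567, -0.329]] [ 0.5052 -0.2585]
0.137 -0.055
0.136 -0.043
0.136 -0.078
0.133 -0.038
dot chord 0.019269422096196687 mid dir -0.52886519817597 expect len 0.020274860363843628
```

Box edges and marks agree on a rear direction of about -0.053, so the dial is at about 0.75. After a short hold I'll turn back to blue, -1.35 rad or -15.47 units.

```bash
python3 -m jog '[[0,0,0,0,0,0,-1],[0,0,0,0,0,0,-1],[0,0,0,0,0,0,-1],[0,0,0,0,0,0,-1],[0,0,-0.5,0,0,0,-1],[0,0,-0.95,0,0,0,-1],[0,0,-0.95,0,0,0,-1],[0,0,-0.95,0,0,0,-1],[0,0,-0.95,0,0,0,-1],[0,0,-0.95,0,0,0,-1],[0,0,-0.95,0,0,0,-1],[0,0,-0.95,0,0,0,-1],[0,0,-0.95,0,0,0,-1],[0,0,-0.95,0,0,0,-1],[0,0,-0.95,0,0,0,-1],[0,0,-0.95,0,0,0,-1],[0,0,-0.95,0,0,0,-1],[0,0,-0.95,0,0,0,-1],[0,0,-0.95,0,0,0,-1],[0,0,-0.6,0,0,0,-1]]' 15
python3 -m jog '[[0,0,-0.5,0,0,0,-1],[0,0,-0.35,0,0,0,-1],[0,0,-0.22,0,0,0,-1],[0,0,0,0,0,0,-1],[0,0,0,0,0,0,-1],[0,0,0,0,0,0,-1],[0,0,0,0,0,0,-1]]' 15
python3 -c "
from h import *
go([.501,-.260,.087],-.053+.6)
im,d=r.snapshot('scene');cv2.imwrite('pics/s5.png',cv2.resize(im[190:265,75:175],(800,600),interpolation=cv2.INTER_CUBIC))"
```

```text
time_s: 10.95
tcp_pos: [0.5009, -0.2595, 0.089]
eef_rot: [3.059, 0.71, -0.0]
contact_force: [-1.1, -2.6, -0.3]
finger_gap: 0.0136
gripper_force: 15.0
time_s: 11.65
tcp_pos: [0.501, -0.2596, 0.089]
eef_rot: [3.024, 0.848, -0.0]
contact_force: [-1.0, -5.6, -2.5]
finger_gap: 0.0142
gripper_force: 15.0
t 11.65 tcp [ 0.501  -0.2596  0.089 ] x-ang 0.5465 tilt z [ 2.e-04 -1.e-03 -1.e+00] gap 0.014218799514108614
shift tool [-0.0002  0.0004  0.002 ] turn units -0.01
```

View pics/s5.png

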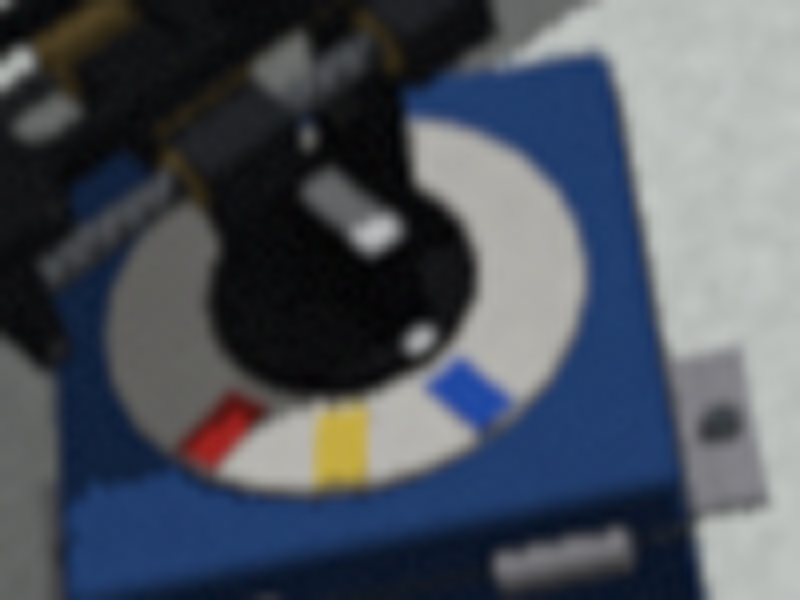

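The dial followed: the dot is at crop (418,338), in line with the blue bar at (468,395). Checking its angle with the red-to-blue dot chord.

```bash
python3 -c "
from h import *
print(dot(75+418/8-.45,190+338/8-.45))
P=lambda x,y,z:ray('scene',75+x/8-.45,190+y/8-.45,z)[:2]
a=P(258,358,.0925);b=P(418,338,.0925);d=a-b
print('dots mid dir',np.arctan2(d[1],d[0])+np.pi/2,np.hypot(*d), 'tool mid',(.5465-.8029)/2)
a=P(223,431,.081);b=P(470,395,.081);d=a-b
print('bars mid dir',np.arctan2(d[1],d[0])+np.pi/2,np.hypot(*d),'expect',.09*np.sin(.675))
"
```

```text
(np.float64(0.0312), np.float64(-0.563))
dots mid dir -0.14011964322880743 0.03666970005560066 tool mid -0.12819999999999998
bars mid dir -0.1164077561302761 0.05672512348389237 expect 0.05624075850549299
```

Within about 0.02 rad. I'll nudge slightly anticlockwise, hold, then turn clockwise 8.08 units to yellow (tool at -0.148).

```bash
python3 -m jog '[[0,0,-0.12,0,0,0,-1],[0,0,0,0,0,0,-1],[0,0,0,0,0,0,-1],[0,0,0,0,0,0,-1],[0,0,0,0,0,0,-1],[0,0,0,0,0,0,-1],[0,0,0,0,0,0,-1],[0,0,0,0,0,0,-1]]' 15
python3 -m jog '[[0,0,0.5,0,0,0,-1],[0,0,0.9,0,0,0,-1],[0,0,0.9,0,0,0,-1],[0,0,0.9,0,0,0,-1],[0,0,0.9,0,0,0,-1],[0,0,0.9,0,0,0,-1],[0,0,0.9,0,0,0,-1],[0,0,0.9,0,0,0,-1],[0,0,0.6,0,0,0,-1],[0,0,0.4,0,0,0,-1],[0,0,0.28,0,0,0,-1],[0,0,0,0,0,0,-1],[0,0,0,0,0,0,-1],[0,0,0,0,0,0,-1],[0,0,0,0,0,0,-1],[0,0,0,0,0,0,-1]]' 15
python3 -c "
from h import *
go([.501,-.260,.087],-.148)
s=r.get_state();print(s['ft_torque'],s['contact_force'])
im,d=r.snapshot('scene');g=cv2.cvtColor(im,cv2.COLOR_BGR2GRAY)[229:239,108:122].astype(float)
g=np.where(g>30,g,0);print(g.astype(int))"
```

```text
time_s: 12.5
tcp_pos: [0.501, -0.2596, 0.089]
eef_rot: [3.02, 0.863, -0.0]
contact_force: [-0.4, -4.9, -1.5]
finger_gap: 0.0139
gripper_force: 15.0
time_s: 14.1
tcp_pos: [0.5008, -0.2587, 0.089]
eef_rot: [-3.132, 0.231, 0.001]
contact_force: [-4.5, 1.7, 2.9]
finger_gap: 0.0134
gripper_force: 15.0
t 14.1 tcp [ 0.5008 -0.2587  0.089 ] x-ang -0.1475 tilt z [-5.e-04  7.e-04 -1.e+00] gap 0.013394446378741971
shift tool [0.0004 0.0012 0.002 ] turn units 0.01
[ 0.36755484  0.64133598 -0.05826552] [-4.49434661  1.68252009  2.90533705]
[[ 0  0  0  0  0  0  0  0  0  0  0  0  0  0]
 [ 0  0  0  0  0  0  0  0  0  0  0  0  0  0]
 [ 0  0  0  0  0  0  0  0  0  0  0  0  0  0]
 [ 0  0  0  0  0  0  0  0  0  0  0  0  0  0]
 [ 0  0  0  0  0  0  0  0  0  0  0  0  0  0]
 [ 0  0  0  0  0  0  0  0  0  0  0  0  0  0]
 [ 0  0  0  0  0  0  0 42 59 67 56  0  0  0]
 [ 0  0  0  0  0  0  0 60 82 88 72 37  0  0]
 [ 0  0  0  0  0  0  0 55 71 74 57  0  0  0]
 [58 42 34  0  0  0  0 34 40 38 32  0 34 42]]
```

```bash
python3 -m jog '[[0,0,0,0,-0.001,0,-0.6],[0,0,0,0,0,0,-0.2],[0,0,0,0,0,0,0.2],[0,0,0,0,0,0,1],[0,0,0,0,0,0,1],[0,0,0,0,0,0,1],[0,0,0,0,0,0,1],[0,0,0,0,0,-0.01,1],[0,0,0,0,0,-0.02,1],[0,0,0,0,0,-0.02,1],[0,0,0,0,0,-0.02,1],[0,0,0,0,0,-0.02,1],[0,0,0,0,0,-0.01,1],[0,0,0,-0.03,0.03,0,1],[0,0,0,-0.03,0.03,0,1],[0,0,0,-0.03,0.03,0,1],[0,0,0,-0.03,0.03,0,1],[0,0,0,-0.03,0.03,0,1],[0,0,0,-0.03,0.03,0,1],[0,0,0,0,0,0,1]]' 15
python3 -c "
from h import *
o=[]
for n,(a,b,c,d) in {'top':(345,435,180,265),'scene':(75,165,190,275)}.items():
    im,_=r.snapshot(n);cv2.imwrite(f'pics/{n}6.png',im);o.append(cv2.resize(im[c:d,a:b],(400,378),interpolation=cv2.INTER_CUBIC))
cv2.imwrite('pics/s6.png',np.hstack(o))"
```

```text
time_s: 16.15
tcp_pos: [0.2934, -0.4119, 0.189]
eef_rot: [3.132, -0.24, -0.001]
contact_force: [0.3, -0.1, -0.5]
finger_gap: 0.0879
gripper_force: 0.0
```

View pics/s6.png

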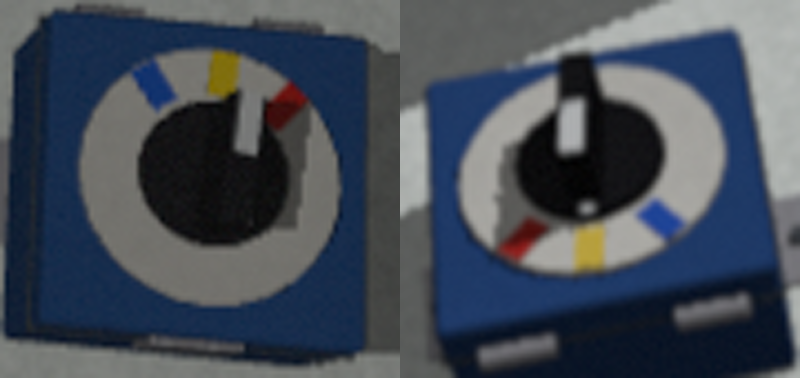

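The gripper is clear. The dial points close to yellow in both views, with the dot at scene crop (587,208) and the yellow bar at (590,245). Now comparing the strip and dot sub-pixel with the start image.

Run:
```python
from h import *
def blobw(n,k,seed,z,th):
    g=cv2.cvtColor(cv2.imread(f"pics/{n}{k}.png"),cv2.COLOR_BGR2GRAY)
    G=cv2.resize(g,None,fx=8,fy=8,interpolation=cv2.INTER_CUBIC)
    _,l=cv2.connectedComponents((G>th).astype(np.uint8)); L=l[int(seed[1]*8+4),int(seed[0]*8+4)]
    v,u=np.nonzero(l==L)
    if L==0 or len(u)>8000: return print(n,k,"bad",L,len(u))
    u=(u+.5)/8-.5;v=(v+.5)/8-.5
    P=np.array([ray(n,a,b,z)[:2] for a,b in zip(u[::7],v[::7])]);m=P.mean(0)
    w,V=np.linalg.eigh(np.cov((P-m).T));d=V[:,1]*np.sign(V[0,1])
    print(n,k,th,"px",u.mean().round(2),v.mean().round(2),"xy",m.round(4),"len/wid",np.sqrt(12*w[::-1]).round(4),"dir",np.arctan2(d[1],d[0]).round(3))
    return m
for th in(60,80):
  for k in(0,6):
    s=blobw("scene",k,(113.5,218),.128,th)
    if th==80 or k: pass
    q=blobw("scene",k,(116.9,236.3),.0925,60 if th==60 else 75)
  for k in(0,6): blobw("top",k,(400.5,209),.128,th+30)
# bars, both pictures, same colour masks
for k in(0,6):
    im=cv2.imread(f"pics/scene{k}.png");im=cv2.resize(im,None,fx=4,fy=4,interpolation=cv2.INTER_CUBIC)
    h,s,v=[x.astype(int) for x in cv2.split(cv2.cvtColor(im,cv2.COLOR_BGR2HSV))]
    M=np.zeros(h.shape,bool);M[190*4:260*4,90*4:150*4]=1
    for nm,m in(("red",((h<8)|(h>172))&(s>130)&(v>50)),("yel",(abs(h-25)<9)&(s>100)&(v>80)),("blu",(abs(h-112)<12)&(s>130)&(v>100))):
        kk,_,st,ce=cv2.connectedComponentsWithStats((M&m).astype(np.uint8))
        for i in range(1,kk):
            if 300<st[i,4]<2000: c=(ce[i]+.5)/4-.5; print(k,nm,st[i,4],c.round(2),dot(*c,z=.081))
```

```text
scene 0 bad 18 103341
scene 0 60 px 116.66 236.35 xy [ 0.532 -0.264] len/wid [0.0067 0.0062] dir -0.156
scene 6 bad 22 103522
scene 6 60 px 116.71 236.36 xy [ 0.5321 -0.2639] len/wid [0.0068 0.0064] dir 0.162
top 0 bad 12 93186
top 6 bad 8 93645
scene 0 bad 7 32814
scene 0 75 px 116.63 236.35 xy [ 0.532  -0.2641] len/wid [0.0059 0.0053] dir 0.094
scene 6 bad 9 32865
scene 6 75 px 116.68 236.36 xy [ 0.532  -0.2641] len/wid [0.006  0.0053] dir 0.424
top 0 110 px 401.52 201.98 xy [ 0.5257 -0.2628] len/wid [0.0369 0.0126] dir -0.174
top 6 110 px 401.51 201.92 xy [ 0.5258 -0.2628] len/wid [0.0369 0.013 ] dir -0.169
0 red 693 [102.01 243.42] (np.float64(0.0456), np.float64(0.765))
0 yel 924 [117.17 245.52] (np.float64(0.045), np.float64(0.106))
0 blu 1697 [ 95.97 210.34] (np.float64(0.0638), np.float64(2.501))
0 blu 644 [133.3  238.99] (np.float64(0.0452), np.float64(-0.604))
6 red 694 [102.02 243.39] (np.float64(0.0456), np.float64(0.766))
6 yel 921 [117.17 245.53] (np.float64(0.0451), np.float64(0.106))
6 blu 1779 [ 95.89 210.27] (np.float64(0.064), np.float64(2.501))
6 blu 643 [133.31 238.98] (np.float64(0.0452), np.float64(-0.605))
```

The dial sits at the same angle as at the start, about 0.07, so it lagged the gripper by roughly 0.03 rad. The red and blue stops were short by about the same, still well within the bars' ±0.09 width. I'll regrip more firmly and turn a little further clockwise to reach 0.10.

```bash
python3 -c "
from h import *
go([.5008,-.2592,.189],-.1475)
c=[ray('scene',*p,.0925)[:2] for p in((106.9,234.5),(126.8,231.8),(116.7,236.36))]
A=np.array([[2*p[0],2*p[1],1] for p in c]);s=np.linalg.solve(A,[p@p for p in c]);o=s[:2];print('axis',o.round(4),'rad',np.sqrt(s[2]+o@o).round(4),[(-.0467-np.arctan2(*(p-o)[::-1])).round(3) for p in c])"
python3 -m jog '[[0,0,0,0.03,-0.03,0,1],[0,0,0,0.03,-0.03,0,1],[0,0,0,0.03,-0.03,0,1],[0,0,0,0.03,-0.03,0,1],[0,0,0,0.03,-0.03,0,1],[0,0,0,0.03,-0.03,0,1],[0,0,0,0,0,0,1]]' 15
python3 -c "
from h import *
go([.5008,-.2592,.089],-.1475)"
```

```text
t 16.25 tcp [ 0.2962 -0.4097  0.189 ] x-ang -0.1494 tilt z [ 1.e-04  4.e-04 -1.e+00] gap 0.08829204632957824
shift tool [ 1.799e-01 -1.793e-01  1.000e-04] turn units -0.02
axis [ 0.5063 -0.2605] rad 0.026 [np.float64(0.859), np.float64(-0.699), np.float64(0.092)]
time_s: 16.95
tcp_pos: [0.5045, -0.2535, 0.1888]
eef_rot: [-3.133, 0.221, -0.001]
contact_force: [0.0, 1.6, -0.0]
finger_gap: 0.0881
gripper_force: 0.0
t 16.95 tcp [ 0.5045 -0.2535  0.1888] x-ang -0.1409 tilt z [ 7.e-04  9.e-04 -1.e+00] gap 0.08805905409189077
shift tool [-0.0029  0.0062  0.0998] turn units 0.08
```

```bash
python3 -m jog '[[0,0,0,0,0,0,1],[0,0,0,0,0,0,1],[0,0,0,0,0,0.015,1],[0,0,0,0,0,0.015,1],[0,0,0,0,0,0.015,1],[0,0,0,0,0,0.005,1],[0,0,0,0,0,0,1]]' 15
python3 -c "
from h import *
go([.5008,-.2592,.089],-.1475)"
```

```text
time_s: 17.65
tcp_pos: [0.5005, -0.2584, 0.1388]
eef_rot: [-3.132, 0.233, 0.001]
contact_force: [-0.1, 0.4, 0.3]
finger_gap: 0.0881
gripper_force: 0.0
t 17.65 tcp [ 0.5005 -0.2584  0.1388] x-ang -0.1488 tilt z [-8.e-04  6.e-04 -1.e+00] gap 0.08814603676478681
shift tool [0.0004 0.0008 0.0498] turn units -0.01
```

Aligned. Down 50 mm, grip at 40 N, then a slight clockwise turn while watching the dot.

```bash
cat >> h.py <<'E'
def dotpx():
    im,_=r.snapshot("scene");g=cv2.cvtColor(im,cv2.COLOR_BGR2GRAY)[232:238,111:123].astype(float)
    w=np.clip(g-25,0,None);v,u=np.mgrid[232:238,111:123];print("dot",((w*u).sum()/w.sum()).round(2),((w*v).sum()/w.sum()).round(2))
E
python3 -m jog '[[0,0,0,0,0,0.015,1],[0,0,0,0,0,0.015,1],[0,0,0,0,0,0.015,1],[0,0,0,0,0,0.005,1],[0,0,0,0,0,0,-1],[0,0,0,0,0,0,-1],[0,0,0,0,0,0,-1],[0,0,0,0,0,0,-1],[0,0,0,0,0,0,-1],[0,0,0,0,0,0,-1],[0,0,0,0,0,0,-1],[0,0,0,0,0,0,-1],[0,0,0,0,0,0,-1],[0,0,0,0,0,0,-1],[0,0,0,0,0,0,-1],[0,0,0,0,0,0,-1]]' 40
python3 -c "
from h import *
g0=cv2.cvtColor(cv2.imread('pics/scene6.png'),cv2.COLOR_BGR2GRAY)[232:238,111:123].astype(float)
w=np.clip(g0-25,0,None);v,u=np.mgrid[232:238,111:123];print('ref',(w*u).sum()/w.sum())
go([.5008,-.2592,.089],-.1475);dotpx()"
```

```text
time_s: 19.25
tcp_pos: [0.501, -0.2587, 0.089]
eef_rot: [3.132, -0.232, 0.0]
contact_force: [-0.5, -5.1, -0.7]
finger_gap: 0.0136
gripper_force: 40.0
ref 116.78940731399747
t 19.25 tcp [ 0.501  -0.2587  0.089 ] x-ang -0.1479 tilt z [ 1.0e-04 -1.1e-03 -1.0e+00] gap 0.01361151268552651
shift tool [-0.0002  0.0005  0.    ] turn units -0.0
dot 116.68 236.05
```

```bash
python3 -m jog '[[0,0,0.2,0,0,0,-1],[0,0,0.2,0,0,0,-1],[0,0,0,0,0,0,-1],[0,0,0,0,0,0,-1],[0,0,0,0,0,0,-1]]' 40
python3 -c "
from h import *
go([.5008,-.2592,.089],-.1475);dotpx();dotpx()"
```

```text
time_s: 19.8
tcp_pos: [0.501, -0.2587, 0.0891]
eef_rot: [3.127, -0.287, 0.0]
contact_force: [-1.3, -4.8, -0.7]
finger_gap: 0.0137
gripper_force: 40.0
t 19.8 tcp [ 0.501  -0.2587  0.0891] x-ang -0.1827 tilt z [ 0.    -0.001 -1.   ] gap 0.013705573992221139
shift tool [-0.0001  0.0006  0.0001] turn units -0.4
dot 116.13 236.07
dot 116.13 236.07
```

```bash
python3 -m jog '[[0,0,0,0,0.0008,0,-1],[0,0,0,0,0,0,-0.6],[0,0,0,0,0,0,-0.2],[0,0,0,0,0,0,0.2],[0,0,0,0,0,0,1],[0,0,0,0,0,0,1],[0,0,0,0,0,0,1],[0,0,0,0,0,0,1],[0,0,0,0,0,0,1],[0,0,0,0,0,-0.01,1],[0,0,0,0,0,-0.02,1],[0,0,0,0,0,-0.02,1],[0,0,0,0,0,-0.02,1],[0,0,0,0,0,-0.02,1],[0,0,0,0,0,-0.01,1],[0,0,0,-0.03,0.03,0,1],[0,0,0,-0.03,0.03,0,1],[0,0,0,-0.03,0.03,0,1],[0,0,0,-0.03,0.03,0,1],[0,0,0,0,0,0,1]]' 40
python3 -c "
from h import *
dotpx();o=[]
for n,(a,b,c,d) in {'top':(345,435,180,265),'scene':(75,165,190,275)}.items():
    im,_=r.snapshot(n);cv2.imwrite(f'pics/{n}7.png',im);o.append(cv2.resize(im[c:d,a:b],(400,378),interpolation=cv2.INTER_CUBIC))
cv2.imwrite('pics/s7.png',np.hstack(o))
for n in('top','scene'): print(n,'green/vase change',[int((cv2.absdiff(cv2.imread(f'pics/{n}0.png'),cv2.imread(f'pics/{n}7.png'))[c:d,a:b].max(2)>40).sum()) for a,b,c,d in ([(130,215,165,255),(235,280,220,270)] if n=='top' else [(275,375,150,240),(215,258,172,212)])])"
```

```text
time_s: 21.9
tcp_pos: [0.3581, -0.3572, 0.1891]
eef_rot: [3.127, -0.294, -0.001]
contact_force: [-0.3, 0.2, -0.2]
finger_gap: 0.0881
gripper_force: 0.0
dot 116.42 236.18
top green/vase change [0, 0]
scene green/vase change [0, 0]
```

View pics/s7.png

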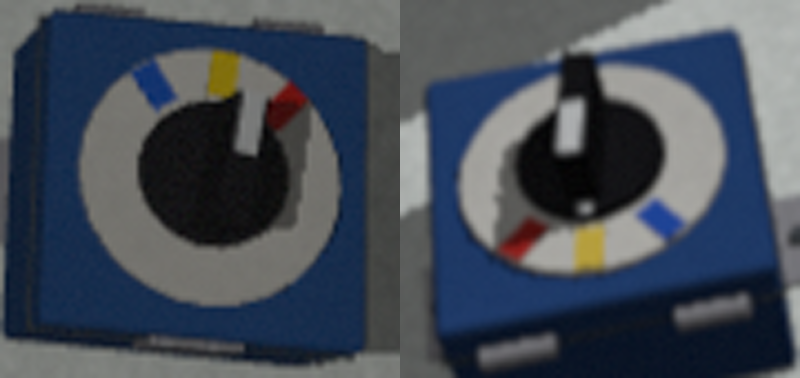

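The dot is at u=116.42, which puts the dial at about 0.10. The pointer is on the yellow line, the green box and vase are unchanged, and the gripper is clear. Handing in.

```bash
python3 -c "
from cell import r
print(r.close_job())"
```

```text
the job is handed in; nothing more can be done
None
```

I dialled the blue lockbox red → blue → yellow, left the dial at about 0.10 rad on yellow and let go; the red and blue stops were each about 0.03 rad short but on their marks, yellow took a second grip and small clockwise turn, the green dial and vase showed no change in the final pictures, and I handed in at about 22 s.

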